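Couple the mixing canister to its drive and latch it

TASK

Load the stainless mixing canister into the mixer's white drive dock: first turn the brass drive tang until it lies straight along the dock (in line with the red marks), then bring the canister in, orange keeper end leading, with its slot over the tang, fully home against the grey back stop. Then swing the steel wire bail over so that it drops behind the canister's keeper, and press the red latch lever over past centre and down so that it stays shut and holds the canister. Leave the other things on the bench where they stand and keep the canister upright.

Things in the scene. Friction and masses are not known exactly. Their poses are not given: they have to be found in the camera images.
- dock: Mixer's drive dock, fixed to the bench: slick white plate 295 x 140 mm (friction about 0.2). Origin on the vertical hub axis at bench level; +x = loading direction, z up. In this frame: plate x -165 to +130 mm, top z = 15 mm; red marks at x = +-50, y = 0. The fully home canister has its origin at x 0, y 0, z 15 mm and its axes parallel to the dock's.
- rail_mouth (a point): Middle of the mouth between the two aluminium guide rails, on the plate's top (dock x -53, y 0, z 15 mm). Inner rail faces at dock y = +-51.8 mm from x = -25 to +65, flared outwards from x = -25 back to -53 (about +-60 mm at the tips); rails 18 mm high above the plate.
- back_stop (a point): Middle of the back stop's face, which the canister's leading end meets, on the plate's top (dock x 65, y 0, z 15 mm). Grey stop block: dock x 65 to 115, 110 mm wide, top z = 45 mm; on it two latch ears to z = 74 mm at x 77 to 107, y = +-14 to 22 mm.
- lever_pivot (a point): Pivot of the red latch lever, axis along the dock's y (dock x 92, y 0, z 61 mm).
- hub (a joint): Angle (rad) of the drive hub with the brass tang about the dock's vertical z axis, counter-clockwise from above positive. 0 (or any multiple of pi) = tang straight along the dock's x axis. It starts 0.5 to 2.64 rad, turns freely either way with light friction (0.08 N m) and stays where it is left. Stops only at +-6.5 rad.
- tang (a point): Middle of the top of the brass tang, on the hub axis, 45 mm above the bench (30 mm above the plate); x along the tang, z up. The tang is a bar 54 mm long, 14 mm wide with rounded ends, 30 mm high, standing on the plate: grip across the 14 mm from above.
- canister: Loose canister, 0.55 to 0.95 kg, standing on the bench right or left of the dock. Origin at the centre of its underside; +x its leading (keeper) end, z up. Blue and aluminium foot 130 (x) x 100 (y) x 40 mm high. Stainless body, diameter 62 mm, at x = -20 mm, lid of diameter 68 mm with top at z = 95 mm; black grip plate on top.
- slot (a point): Mouth of the slot under the canister's foot (canister frame x 65, y 0, z 0): slot 19 mm wide, 34 mm high, along x from this open end back to x = -35 mm, centred on y = 0; its last 18 mm flare out to 32 mm wide at the mouth.
- grip (a point): Middle of the top edge of the canister's black upright grip plate (canister frame x = -20, z = 125 mm): 14 mm thick (x), 64 mm wide (y), z 95 to 125 mm. Grip across the 14 mm.
- keeper (a point): Orange hooked keeper on top of the foot (canister frame x = 47, z = 47 mm): an upright plate 30 mm wide (y), x 47 to 53 mm, from z = 40 to 58 mm, with a lip at its top reaching back to x = 39 mm, lip underside z = 53 mm. The bail's crossbar goes down behind it, between it and the stainless body, and is then drawn under the lip.
- lever (a joint): Red latch lever: 0 = open (standing up, leaning 15 degrees towards the canister), positive as it is swung towards the dock's +x and down, 2.08 = shut against its stop (14 degrees below level, past centre from about 1.85). Starts 0 to 0.15, stays where it is left (friction 0.04 N m). Under 6 N at the tip shuts it.
- lever_tip (a point): Outer end of the red lever, 58 mm from its pivot (lever 24 mm wide, 6 mm thick).
- bail (a joint): Angle of the wire bail on the lever: 0 = leaning back (towards dock +x, 30 degrees past vertical with the lever open), grows as it swings up over and towards the canister. Starts 0 to 0.2. It swings freely: pushed past upright it falls by its own weight onto the canister's foot behind the keeper. It hangs on a pivot 20 mm along the lever from the lever's pivot.
- bail_wire: The steel wire bail, a U of 8 mm round bar: two arms 65 mm long, 52 mm apart (centres), joined by a crossbar; it straddles the lever. Origin at its pivot on the lever. It can stretch a few mm against a spring of 3 N/mm.
- crossbar (a point): Middle of the bail's 8 mm crossbar; 65 mm from the bail's pivot.
- jar: Bystander: amber jar, 90 mm diameter, 130 mm high, which stands on the other side of the dock from the canister.
- wash_bottle: Bystander: white bottle with red cap, 56 mm diameter, 130 mm high, beside the dock's far side; origin under its centre.
- beaker: Bystander: glass beaker, 60 mm diameter, 75 mm high, on the robot's side of the dock.
- crucible: Bystander: white ceramic crucible, 56 mm diameter, 45 mm high.
- wrench: Bystander: 170 mm wrench lying on the bench.
- reagent: Bystander: green bottle, 60 mm diameter, 110 mm high.
- can: Bystander: aluminium can, 64 mm diameter, 90 mm high.

How it is judged:
By the outcome, as a careful person would: the job done as asked, in the order asked, and still so for the second after the job is handed in, with the robot touching nothing.
It also fails if it takes over 72 s, if anything falls off the work surface, if the arm or the gripper's body presses on something with over 40 N, if the wrist force passes 120 N, or if a joint passes its speed limit or range.

ROBOT

A 7-joint arm with a two-finger parallel gripper is mounted at the origin on the work surface. World frame = base frame: x ahead of the robot, y to its left, z up, the work surface at z = 0. Lengths are in mm, angles in rad, forces in N, time in s.
With the tool pointing down it reaches from about 400 to 850 mm from the base axis. Payload 4.5 kg.
Tool frame: the origin (TCP) lies midway between the tips of the shut fingers; the grasp point (between the pads) lies 19 mm behind it; z points along the fingers, y is the direction in which the jaws open and shut (so a half turn about z gives the same grasp; the last joint's range is limited). The gripper opens to 88 mm and grips with 3 to 60 N. Pads are 18 mm wide; open, the fingers measure 123 mm over their backs; the gripper's body (75 mm by 187 mm) begins 45 mm behind the grasp point.
Start: joints at [1.285, 0.689, -0.195, 1.565, 0.157, 0.902, -0.215], TCP at [196.515, -593.326, 238.743] pointing down, gripper open.
Joint ranges: [-3.01, 3.01], [-0.46, 2.08], [-1.47, 1.51], [0.13, 2.56], [-1, 4.14], [0.04, 2.09], [-2.66, 2.66]. Speed limits (rad/s): [2.57, 2.57, 3.14, 3.14, 3.14, 3.14, 3.14].

INTERFACE

Orientations are given as a unit quaternion [w, x, y, z].
In Python, from workcell import ctrl gives the robot as it stands. The module is installed in compiled form; this text tells all that it offers.
- The arm moves only by the shell command python3 -m creep 'ROWS'. ROWS is JSON, a list that holds one entry, the list of rows, each a list of 7 numbers: the gripper command: -1 is fully open, 1 is shut, values between are in proportion, then the shift along the world's x, y, z normalised to -1 to 1, where 1 is 0.12 m, then the turn, a rotation vector about the world's x, y, z normalised to -1 to 1, where 1 is 2 pi rad. In form: [[[claw, tx, ty, tz, ax, ay, az], ...]]. A call has 1 to 10 rows; each row is the pose to reach, as a shift and turn from the pose commanded when the call began, turning the shorter way round; what a row does not reach only later rows make up. A row lasts 1/8 s, in which the tool goes at most 62.5 mm and 10.7 degrees, less where a joint would pass 70% of its speed; a pose out of reach is approached as far as the arm can. A call with a number of a shift or a turn outside -1 to 1 is refused whole. A call with a gripper value outside its range is refused whole. The fingers move at their own pace and stop on an object; the grip force is fixed at half the most. Time passes only in rows, so rows that repeat a pose let the fingers close. It gives the time, the measured TCP pose, the force and the opening at its end, in the units of the state.
- ctrl.get_state(): the state, without advancing time (a new reading comes with each control period).
- ctrl.camera(name): name is "side" or "top"; returns (picture, depth): 384x512x3 uint8, red, green, blue; 384x512 float32, mm along the optical axis (not along the pixel's ray), 0 where there is no reading.
- ctrl.calibration(name): a dict with "K" (3x3 intrinsics, pixels), "R" (3x3) and "t" (3): a world point X has camera coordinates R X + t. Camera axes: x right, y down, z forward; pixel columns grow to the right and rows downward; lengths in mm; the calibration is good to about 2 mm. A picture is of the moment at which its call begins. calibration takes no time and is no camera call.
- ctrl.job_done(): hands the job in, once; it reports no verdict.
The state is a dict: "time_s": time; "q": joint angles; "joint_velocities": joint speeds; "joint_torque": joint torques, N m; "ee_pos": TCP position; "eef_rot": TCP orientation; "contact_force": force on the tool from outside, world axes, zero at the start; "ft_torque": the same for the moment, N m; "finger_gap": finger opening in mm.
Only numpy, scipy, OpenCV 4.12 (cv2) and the standard library are available. Lean on these libraries where they do the work, as an engineer would, in place of code of your own. Each camera call takes 0.05 s, during which the arm holds its last target. There are 200 camera calls.

## Working session

There is one attempt and no reset: what is moved stays moved. The work goes in short steps, Python scripts to look and compute and a shell command to move; the robot and the scene stay as the last step left them, time stands still between calls to the robot, and variables do not carry over. Pictures are saved under pics/ and viewed, about 8 in all and at most 12, crops included, and the job is handed in when it is done.

```bash
mkdir -p pics; cat > h.py <<'E'
import numpy as np, cv2
from workcell import ctrl
def grab(n):
    p,d=ctrl.camera(n); return p,d
def save(n,f,crop=None,scale=1):
    p,d=ctrl.camera(n); np.savez('pics/'+f+'.npz',p=p,d=d)
    q=p if crop is None else p[crop[1]:crop[3],crop[0]:crop[2]]
    cv2.imwrite('pics/'+f+'.png',cv2.resize(q[...,::-1],None,fx=scale,fy=scale,interpolation=cv2.INTER_CUBIC)); return p,d
def cal(n):
    c=ctrl.calibration(n); return np.array(c['K']),np.array(c['R']),np.array(c['t']).ravel()
def ray(n,u,v,z):
    K,R,t=cal(n); o=-R.T@t; d=R.T@np.linalg.inv(K)@np.array([u,v,1.]); return o+d*(z-o[2])/d[2]
def pts(n,d):
    K,R,t=cal(n); v,u=np.mgrid[:d.shape[0],:d.shape[1]]
    c=np.stack([(u-K[0,2])/K[0,0]*d,(v-K[1,2])/K[1,1]*d,d],-1); return (c-t)@R
def proj(n,X):
    K,R,t=cal(n); c=K@(R@np.array(X,float)+t); return c[:2]/c[2]
E
python3 - <<'E'
from h import *
for n in('top','side'):
    save(n,n+'0',scale=1.5); K,R,t=cal(n); print(n,K[0,0],-R.T@t)
print(ctrl.get_state())
E
```

```text
top 495.5454706780274 [ 505.88348133   22.03169087 1713.22995546]
side 475.5114832906946 [-115.54838512  754.39591338 1052.93575023]
{'time_s': 0.1, 'q': array([ 1.28481464,  0.6898896 , -0.19453643,  1.56620513,  0.15728903,
        0.90250059, -0.21507949]), 'joint_velocities': array([-0.00115431, -0.00163132, -0.00033976, -0.00195515, -0.00070589,
       -0.0009744 , -0.00077062]), 'joint_torque': array([-3.18244602e-03, -5.28495884e+01, -1.27157684e+00, -1.53836882e+01,
       -5.26020862e-02,  2.02232230e-03,  4.48090145e-05]), 'ee_pos': array([ 196.27178547, -592.80184815,  238.00650793]), 'eef_rot': array([-7.86570536e-04,  9.87236517e-01,  1.59258938e-01, -1.76866126e-04]), 'contact_force': array([-0.82738628, -0.25018621,  0.32468103]), 'ft_torque': array([-0.02924616, -0.00852934, -0.00443373]), 'finger_gap': 88.2966291074789}
```

View pics/top0.png

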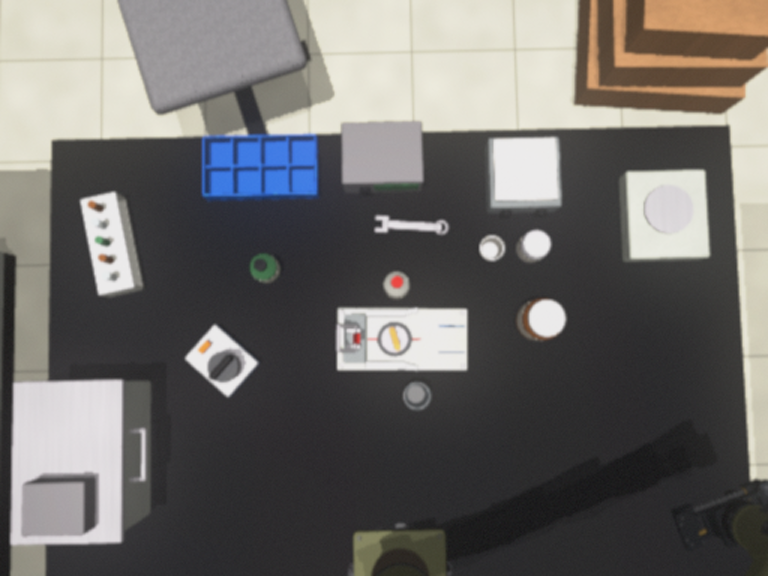

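View pics/side0.png

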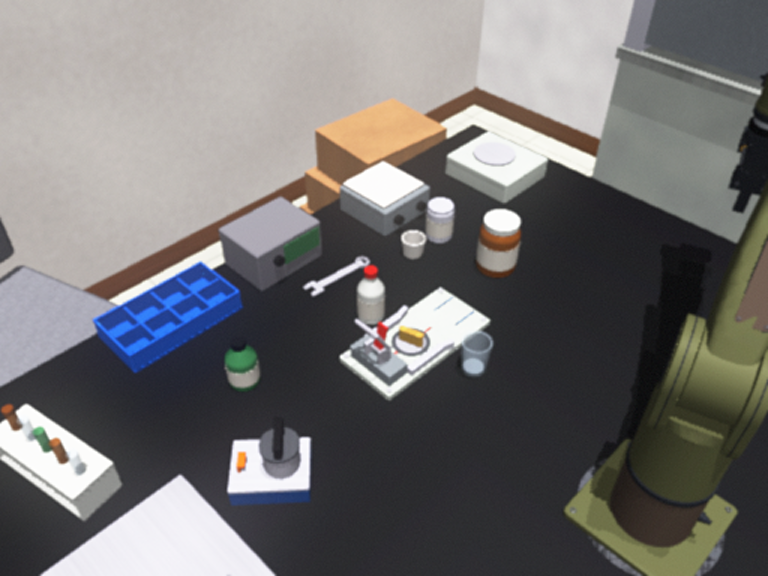

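The top view (1.5x) shows the dock plate at 337–467 × 308–370 with the stop on the left, so loading runs along about +y. The tang is at (395,339). The canister is at (222,361) with its orange keeper at (206,346). The jar is at the right (542,319), the beaker at (417,396) and the wash bottle at (397,284). Next I measure them.

```bash
cat > m.py <<'E'
from h import *
def loadn(f):
    z=np.load('pics/%s.npz'%f); return z['p'],z['d']
def mask(p,lo,hi,box):
    h=cv2.cvtColor(p,cv2.COLOR_RGB2HSV); m=cv2.inRange(h,np.array(lo),np.array(hi)); o=np.zeros_like(m)
    x0,y0,x1,y1=box; o[y0:y1,x0:x1]=m[y0:y1,x0:x1]; return o
def rect(m):
    c=max(cv2.findContours(m,cv2.RETR_EXTERNAL,cv2.CHAIN_APPROX_NONE)[0],key=cv2.contourArea)
    return cv2.boxPoints(cv2.minAreaRect(c))
def blobs(m,n,z,amin=4):
    k,_,s,c=cv2.connectedComponentsWithStats(m)
    for i in range(1,k):
        if s[i,4]>=amin: print('  ',c[i].round(1),s[i,4],ray(n,*c[i],z).round(1))
E
python3 - <<'E'
from m import *
p,d=loadn('top0'); P=pts('top',d)
m=mask(p,(0,0,120),(180,70,255),(215,195,320,255)); m=cv2.morphologyEx(m,cv2.MORPH_CLOSE,np.ones((9,9)))
b=rect(m); w=np.array([ray('top',*q,15) for q in b]); print('plate',w.round(1),np.linalg.norm(np.diff(w,axis=0),axis=1),w.mean(0))
print('red'); blobs(mask(p,(0,120,90),(6,255,255),(215,195,320,255)),'top',15,1); 
print('tang'); mt=mask(p,(12,110,90),(35,255,255),(250,205,285,245)); blobs(mt,'top',45)
bt=rect(mt); print(np.array([ray('top',*q,45) for q in bt]).round(1))
print('keeper'); blobs(mask(p,(3,140,120),(20,255,255),(120,210,175,270)),'top',56)
# canister foot white top z=40
m=mask(p,(0,0,120),(180,60,255),(115,205,180,270)); 
b=rect(m); w=np.array([ray('top',*q,40) for q in b]); print('foot',w.round(1),np.linalg.norm(np.diff(w,axis=0),axis=1),w.mean(0).round(1))
Q=P[205:270,115:180].reshape(-1,3); Q=Q[Q[:,2]>104]; print('plate pts',len(Q),Q.mean(0),Q.min(0),Q.max(0)); 
u,s,v=np.linalg.svd((Q-Q.mean(0))[:,:2],full_matrices=False); print(v,s/np.sqrt(len(Q)))
Q=P[205:270,115:180].reshape(-1,3); L=Q[(Q[:,2]>88)&(Q[:,2]<100)]; print('lid',L.min(0),L.max(0),(L.min(0)+L.max(0))/2)
Q=P[195:255,215:320].reshape(-1,3); Q=Q[Q[:,2]>60]; print('tall in dock',np.c_[Q].round(0)[:60])
p,d=loadn('side0')
print('side red'); blobs(mask(p,(0,120,70),(6,255,255),(225,190,330,265)),'side',15,1)
print('side keeper'); blobs(mask(p,(3,140,120),(20,255,255),(140,280,215,340)),'side',56)
print('side tang'); blobs(mask(p,(12,110,70),(35,255,255),(255,200,300,245)),'side',45)
E
```

```text
plate [[ 640.9  133.6   15. ]
 [ 634.2 -165.3   15. ]
 [ 456.5 -159.8   15. ]
 [ 463.   136.7   15. ]] [298.97910307 177.72994526 296.5470992 ] [548.66005745 -13.71257562  15.        ]
red
   [237.6 225.2] 20 [536.   88.8  15. ]
tang
   [262.7 224.9] 39 [534.8   3.4  45. ]
[[554.2  13.9  45. ]
 [557.    4.8  45. ]
 [515.5  -8.   45. ]
 [512.6   1.1  45. ]]
keeper
   [136.  231.1] 18 [523.3 426.9  56. ]
foot [[499.3 479.2  40. ]
 [577.  408.3  40. ]
 [485.7 308.4  40. ]
 [408.6 379.3  40. ]] [105.1376017  135.41862779 104.66953894] [492.7 393.8  40. ]
plate pts 122 [484.12443725 327.71179737 343.95529673] [455.00126119  22.03169087 104.12810532] [ 505.90713415  401.78870261 1713.22995546]
[[-0.08019    0.9967796]
 [ 0.9967796  0.08019  ]] [123.97136124  12.21941394]
lid [447.76481381 345.51231379  88.24153892] [512.84671079 411.36739358  99.92401234] [480.3057623  378.43985368  94.08277563]
tall in dock [[ 6.330e+02  1.400e+01  8.100e+01]
 [ 6.320e+02  1.000e+01  8.900e+01]
 [ 6.320e+02  7.000e+00  8.600e+01]
 [ 6.320e+02  4.000e+00  8.600e+01]
 [ 6.320e+02  1.000e+00  9.000e+01]
 [ 6
[... 1468 characters left out ...]
01]
 [ 5.650e+02  9.400e+01  9.600e+01]
 [ 5.650e+02  9.100e+01  8.300e+01]
 [ 5.650e+02  8.700e+01  8.600e+01]
 [ 5.060e+02  2.200e+01  1.713e+03]
 [ 5.610e+02  1.270e+02  1.410e+02]
 [ 5.610e+02  1.230e+02  1.450e+02]
 [ 5.610e+02  1.200e+02  1.450e+02]
 [ 5.610e+02  1.180e+02  1.300e+02]
 [ 5.610e+02  1.150e+02  1.230e+02]
 [ 5.610e+02  1.120e+02  1.190e+02]
 [ 5.610e+02  1.090e+02  1.180e+02]
 [ 5.610e+02  1.050e+02  1.200e+02]
 [ 5.610e+02  1.030e+02  1.090e+02]
 [ 5.610e+02  1.000e+02  1.090e+02]]
side red
   [254.4 219.5] 45 [597.8  15.8  15. ]
   [251.8 229.1] 15 [575.   50.1  15. ]
side keeper
   [160.4 307. ] 51 [521.2 425.6  56. ]
side tang
   [273.9 223.5] 131 [524.6   8.2  45. ]
```

```bash
python3 - <<'E'
from m import *
p,d=loadn('top0'); P=pts('top',d)
hsv=cv2.cvtColor(p,cv2.COLOR_RGB2HSV); g=cv2.cvtColor(p,cv2.COLOR_RGB2GRAY).astype(float)
# subpixel edges: half-level crossing, along columns (bottom/top edges) & rows
def cross(a,start,step):
    i=start
    while a[i]>=110: i+=step
    return i-step+step*(a[i-step]-110)/(a[i-step]-a[i])
for nm,cols,st,step in(('near',list(range(228,265))+list(range(292,309)),243,1),('far',list(range(228,250))+list(range(280,309)),209,-1)):
    E=np.array([ray('top',c,cross(g[:,c],st,step),15)[:2] for c in cols if g[st,c]>110]); 
    f=np.polyfit(E[:,1],E[:,0],1)
    for _ in range(3):
        r=E[:,0]-np.polyval(f,E[:,1]); k=abs(r)<3; f=np.polyfit(E[k,1],E[k,0],1)
    print(nm,f,k.sum(),len(k),r[k].std())
for nm,rows,st,step in(('right(-x end)',range(210,243),305,1),('left',range(209,243),228,-1)):
    E=np.array([ray('top',cross(g[r],st,step),r,15)[:2] for r in rows if g[r,st]>110]); f=np.polyfit(E[:,0],E[:,1],1)
    for _ in range(3):
        r=E[:,1]-np.polyval(f,E[:,0]); k=abs(r)<3; f=np.polyfit(E[k,0],E[k,1],1)
    print(nm,f,k.sum(),r[k].std(), E[k].mean(0))
cv2.imwrite('pics/c1.png',cv2.resize(p[195:262,215:320,::-1],None,fx=7,fy=7,interpolation=cv2.INTER_CUBIC))
s,_=loadn('side0'); cv2.imwrite('pics/c2.png',cv2.resize(s[180:270,220:335,::-1],None,fx=6,fy=6,interpolation=cv2.INTER_CUBIC))
E
```

```text
near [2.38498783e-02 4.60193124e+02] 54 54 0.059513307326262845
far [2.84815178e-02 6.05299739e+02] 51 51 0.1674256682834097
right(-x end) [-3.14436209e-02 -1.47558897e+02] 33 0.04155881925540785 [ 527.92926864 -164.15890517]
left [-2.97915998e-02  1.52467243e+02] 34 0.8665851340414 [536.29294528 136.49021826]
```

View pics/c1.png

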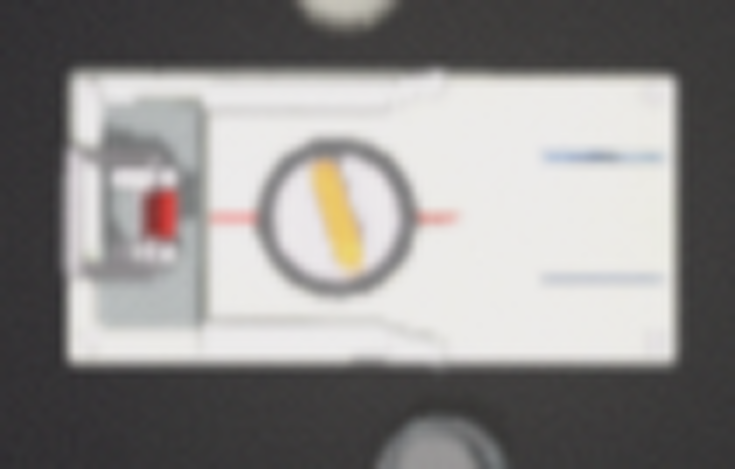

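The crop (7x) shows the plate spanning 67–677 × 72–365. The hub ring is at (336,217), and the tang runs steeply from (323,165) to (353,268). The red marks lie along row 217, the red lever is at (160,215), and the bail leans back left to (72,210). The wash bottle and beaker sit close to the dock, so I check clearances for the 187 mm gripper body.

```bash
cat > dk.py <<'E'
from m import *
O=np.array([533.,3.5]); TH=np.radians(88.45)
EX=np.array([np.cos(TH),np.sin(TH)]); EY=np.array([-EX[1],EX[0]])
def d2w(x,y): return O+x*EX+y*EY
def w2d(w): w=np.asarray(w)[...,:2]-O; return np.stack([w@EX,w@EY],-1)
E
python3 - <<'E'
from dk import *
for cam,boxes in(('top',dict(bottle=(250,178,278,203),jar=(340,192,382,235),beaker=(266,250,292,276))),):
    p,d=loadn(cam+'0'); P=pts(cam,d)
    for n,(a,b,c,e) in boxes.items():
        Q=P[b:e,a:c].reshape(-1,3); Q=Q[(Q[:,2]<200)]
        for lo,hi in((25,45),(60,80),(85,100),(100,115),(115,140)):
            q=Q[(Q[:,2]>lo)&(Q[:,2]<hi)]
            if len(q)>3: D=w2d(q); print(n,lo,hi,len(q),'dock min',D.min(0).round(),'max',D.max(0).round())
# hub ring (dark grey) centre at z~15
p,d=loadn('top0'); g=cv2.cvtColor(p,cv2.COLOR_RGB2GRAY); m=np.zeros_like(g); m[212:242,248:278]=(g[212:242,248:278]<150)*255
v,u=np.nonzero(m); print('ring',len(u),(u.min()+u.max())/2,(v.min()+v.max())/2, ray('top',(u.min()+u.max())/2,(v.min()+v.max())/2,15))
for (x,y) in((50,0),(-50,0),(0,0)): print(proj('side',[*d2w(x,y),15]),proj('top',[*d2w(x,y),15]))
print('start', ctrl.get_state()['ee_pos'], 'grasp pose', d2w(0,0))
E
```

```text
bottle 25 45 7 dock min [ -24. -103.] max [ 16. -93.]
bottle 60 80 22 dock min [ -30. -147.] max [ 23. -94.]
bottle 85 100 102 dock min [ -27. -146.] max [ 20. -96.]
bottle 100 115 20 dock min [ -20. -134.] max [  13. -105.]
bottle 115 140 51 dock min [ -16. -132.] max [   7. -109.]
jar 25 45 21 dock min [-309.  -71.] max [-277.   -3.]
jar 60 80 32 dock min [-311.  -82.] max [-277.   -3.]
jar 85 100 46 dock min [-342.  -87.] max [-278.   -2.]
jar 100 115 91 dock min [-353.  -87.] max [-279.   -2.]
jar 115 140 470 dock min [-362.  -82.] max [-284.   -8.]
beaker 25 45 20 dock min [-72. 102.] max [-29. 146.]
beaker 60 80 80 dock min [-77.  94.] max [-21. 153.]
ring 90 263.0 225.5 [533.26445615   1.98332289  15.        ]
[260.76344313 236.70219999] [247.9429383  225.51514737]
[284.01391358 220.09702294] [277.17902784 225.65939171]
[272.5976018  228.25040112] [262.55850402 225.58725731]
start [ 196.27178547 -592.80184815  238.00650793] grasp pose [533.    3.5]
```

View pics/c2.png

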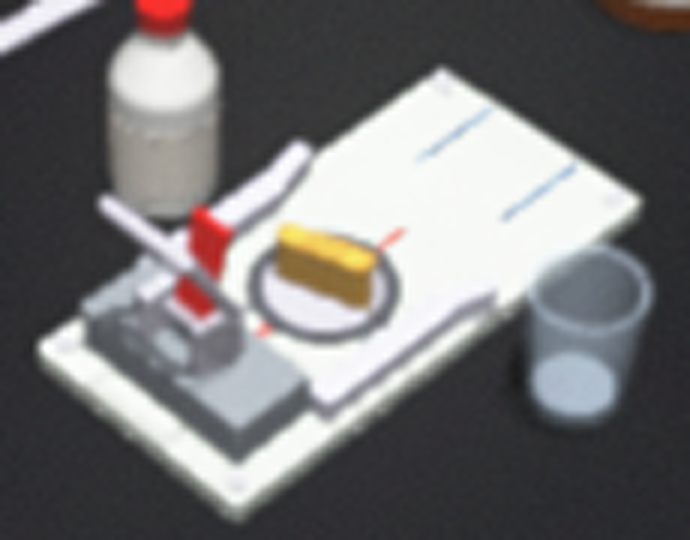

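Bottle: dock (-4,-121), narrowing above z 95. Jar: from dock x -277. Lever tip: dock x of about 77. A direct grasp of the tang, which stands at about 109°, would bring the body into the lever. So I will close once at jaw angle 50° (the tang self-aligns to the pads), lift, and close again at 90°.

```bash
python3 -m creep '[[[-1,0.19,0.33,0,0,0,0.028],[-1,0.37,0.66,0,0,0,0.056],[-1,0.56,0.993,0,0,0,0.084],[-1,0.56,0.993,0,0,0,0.084]]]'
python3 -m creep '[[[-1,0.28,0.5,0,0,0,0],[-1,0.56,0.993,0,0,0,0],[-1,0.56,0.993,0,0,0,0]]]'
python3 -m creep '[[[-1,0.28,0.5,0,0,0,0],[-1,0.56,0.993,0,0,0,0],[-1,0.56,0.993,0,0,0,0]]]'
```

```text
time_s: 0.6
ee_pos: [266.1, -470.5, 238.8]
eef_rot: [-0.001, 0.91, 0.415, 0.001]
contact_force: [-0.9, -1.8, 0.4]
finger_gap: 87.8
time_s: 0.98
ee_pos: [332.9, -352.0, 238.9]
eef_rot: [-0.0, 0.911, 0.413, 0.001]
contact_force: [-0.6, 0.4, 0.6]
finger_gap: 88.0
time_s: 1.35
ee_pos: [400.3, -233.4, 238.9]
eef_rot: [0.0, 0.911, 0.413, 0.001]
contact_force: [0.3, -0.9, -1.1]
finger_gap: 88.8
```

```bash
python3 -m creep '[[[-1,0.28,0.5,0,0,0,0],[-1,0.553,0.985,0,0,0,0],[-1,0.553,0.985,0,0,0,0]]]'
python3 -m creep '[[[-1,0.28,0.5,0,0,0,0],[-1,0.553,0.985,0,0,0,0],[-1,0.553,0.985,0,0,0,0],[-1,0.553,0.985,-0.4,0,0,0],[-1,0.553,0.985,-0.65,0,0,0],[-1,0.553,0.985,-0.65,0,0,0]]]'
python3 - <<'E'
from dk import *
save('top','t1',(190,160,340,275),5); print(w2d(ctrl.get_state()['ee_pos']),ctrl.get_state()['q'].round(2))
E
```

```text
time_s: 1.72
ee_pos: [466.9, -115.2, 238.8]
eef_rot: [-0.0, 0.911, 0.413, 0.001]
contact_force: [-0.2, -0.9, -0.5]
finger_gap: 88.0
time_s: 2.48
ee_pos: [528.8, -3.0, 158.8]
eef_rot: [0.0, 0.912, 0.409, -0.003]
contact_force: [-0.1, 0.0, 1.0]
finger_gap: 87.8
[-5.87946236  2.66632133] [ 0.06  0.69 -0.23  1.92  0.28  0.56 -1.09]
```

View pics/t1.png

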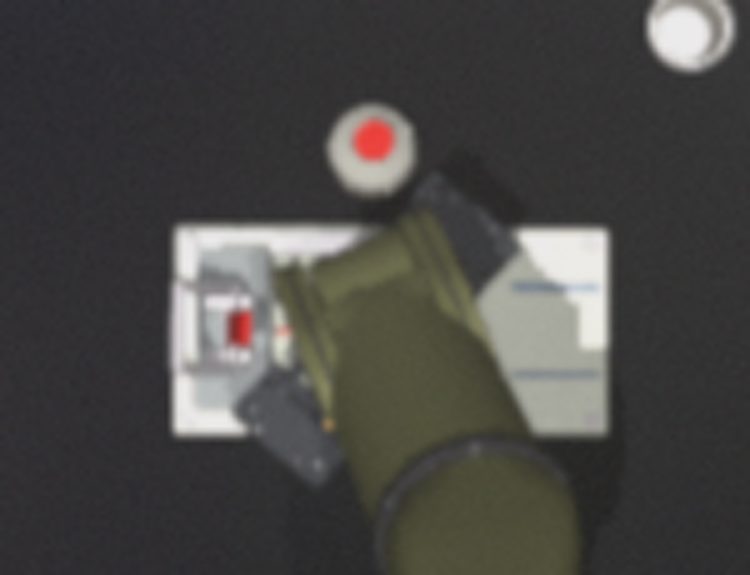

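The view shows the body passing between the lever (240,328) and the bottle (372,148) with gaps on both sides. I let it settle, then go down.

```bash
python3 -m creep '[[[-1,0,0,0,0,0,0],[-1,0,0,0,0,0,0]]]'; python3 -m creep '[[[-1,0,0,-0.25,0,0,0],[-1,0,0,-0.5,0,0,0],[-1,0,0,-0.5,0,0,0],[-1,0,0,-0.5,0,0,0]]]'
```

```text
time_s: 2.78
ee_pos: [531.7, 0.1, 162.0]
eef_rot: [0.001, 0.912, 0.411, 0.001]
contact_force: [0.4, 0.2, 1.2]
finger_gap: 88.0
time_s: 3.28
ee_pos: [531.6, 0.6, 101.9]
eef_rot: [0.0, 0.912, 0.411, 0.001]
contact_force: [-0.3, -1.3, -0.9]
finger_gap: 88.0
```

```bash
python3 -m creep '[[[-1,0.012,0.02,-0.2,0,0,0],[-1,0.012,0.02,-0.4,0,0,0],[-1,0.012,0.02,-0.55,0,0,0],[-1,0.012,0.02,-0.55,0,0,0],[0,0.012,0.02,-0.55,0,0,0],[0.4,0.012,0.02,-0.55,0,0,0],[0.7,0.012,0.02,-0.55,0,0,0],[1,0.012,0.02,-0.55,0,0,0],[1,0.012,0.02,-0.55,0,0,0]]]'; python3 -m creep '[[[1,0,0,0,0,0,0],[1,0,0,0,0,0,0],[1,0,0,0,0,0,0],[1,0,0,0,0,0,0]]]'
```

```text
time_s: 4.4
ee_pos: [532.3, 2.9, 34.8]
eef_rot: [0.0, 0.912, 0.411, 0.0]
contact_force: [-0.3, -0.1, -0.3]
finger_gap: 40.3
time_s: 4.9
ee_pos: [534.7, 2.5, 35.1]
eef_rot: [0.001, 0.912, 0.411, 0.002]
contact_force: [5.5, -3.1, 0.7]
finger_gap: 13.7
```

```bash
python3 -m creep '[[[-0.5,0,0,0,0,0,0],[-1,0,0,0,0,0,0],[-1,0,0,0,0,0,0],[-1,0,0,0,0,0,0],[-1,0,0,0.4,0,0,0],[-1,0,0,0.7,0,0,0.028],[-1,0,0,0.7,0,0,0.056],[-1,0,0,0.7,0,0,0.084],[-1,0,0,0.7,0,0,0.111],[-1,0,0,0.7,0,0,0.111]]]'; python3 -m creep '[[[-1,0,0,0,0,0,0],[-1,0,0,0,0,0,0]]]'; python3 - <<'E'
from dk import *
p,d=save('top','t2'); 
E
```

```text
time_s: 6.15
ee_pos: [532.0, 2.8, 118.6]
eef_rot: [-0.0, 0.717, 0.697, -0.0]
contact_force: [0.9, -0.0, 0.2]
finger_gap: 88.3
time_s: 6.4
ee_pos: [532.2, 3.0, 118.7]
eef_rot: [0.0, 0.717, 0.697, -0.0]
contact_force: [-0.6, -1.2, 0.2]
finger_gap: 88.1
```

```bash
python3 -m creep '[[[-1,0.015,0,-0.25,0,0,0],[-1,0.015,0,-0.45,0,0,0],[-1,0.015,0,-0.55,0,0,0],[-1,0.015,0,-0.62,0,0,0],[-1,0.015,0,-0.69,0,0,0],[-1,0.015,0,-0.69,0,0,0],[0,0.015,0,-0.69,0,0,0],[0.4,0.015,0,-0.69,0,0,0],[0.7,0.015,0,-0.69,0,0,0]]]'; python3 -m creep '[[[1,0,0,0,0,0,0],[1,0,0,0,0,0,0],[1,0,0,0,0,0,0],[1,0,0,0,0,0,0]]]'; python3 -c "
from dk import *
print(ctrl.get_state()['ft_torque'])"
```

```text
time_s: 7.58
ee_pos: [534.3, 2.9, 36.2]
eef_rot: [0.0, 0.716, 0.698, 0.0]
contact_force: [0.1, 0.4, 0.4]
finger_gap: 60.1
time_s: 8.07
ee_pos: [533.9, 3.0, 36.0]
eef_rot: [-0.0, 0.716, 0.698, -0.0]
contact_force: [-0.9, -0.9, 0.4]
finger_gap: 20.3
[-0.09120695  0.1164449  -0.14991137]
```

```bash
python3 -m creep '[[[1,0,0,0,0,0,0],[1,0,0,0,0,0,0],[1,0,0,0,0,0,0],[1,0,0,0,0,0,0]]]'
```

```text
time_s: 8.57
ee_pos: [533.1, 2.4, 35.9]
eef_rot: [-0.0, 0.716, 0.698, -0.001]
contact_force: [-4.4, -1.1, 5.0]
finger_gap: 13.6
```

The tang is gripped square to the dock, and the jaws give the hub at about (533, 2). I release, rise and go to the canister.

```bash
python3 -m creep '[[[-0.5,0,0,0,0,0,0],[-1,0,0,0,0,0,0],[-1,0,0,0,0,0,0],[-1,0,0,0.4,0,0,0],[-1,0,0,0.9,0,0,0],[-1,0,0,0.9,0,0,0]]]'
python3 -m creep '[[[-1,-0.056,0.4,0.2,0,0,0.028],[-1,-0.112,0.785,0.45,0,0,0.056],[-1,-0.112,0.785,0.45,0,0,0.056]]]'
python3 -m creep '[[[-1,-0.056,0.4,0,0,0,0.028],[-1,-0.112,0.785,0,0,0,0.056],[-1,-0.112,0.785,0,0,0,0.056]]]'
python3 -m creep '[[[-1,-0.056,0.4,0,0,0,0.0243],[-1,-0.112,0.785,0,0,0,0.0243],[-1,-0.112,0.785,0,0,0,0.0243]]]'
python3 -m creep '[[[-1,-0.056,0.4,0,0,0,0],[-1,-0.112,0.785,0,0,0,0],[-1,-0.112,0.785,0,0,0,0],[-1,-0.112,0.785,0,0,0,0]]]'
python3 - <<'E'
from dk import *
p,d=save('top','t3',(215,195,320,262),5)
mt=mask(p,(12,110,90),(35,255,255),(250,205,285,245)); bt=rect(mt); print('tang',np.array([ray('top',*q,45) for q in bt]).round(1))
print('dock yaw deg',np.degrees(TH))
m=mask(p,(12,110,90),(35,255,255),(250,205,285,245)); v,u=np.nonzero(m)
w=np.array([ray('top',a,b,45)[:2] for a,b in zip(u,v)]); c=w.mean(0); _,s,vt=np.linalg.svd(w-c); print(c,vt[0],np.degrees(np.arctan2(vt[0,1],vt[0,0])))
E
```

```text
time_s: 9.32
ee_pos: [537.2, 3.7, 147.9]
eef_rot: [0.003, 0.716, 0.698, 0.004]
contact_force: [0.3, 0.5, -0.8]
finger_gap: 71.4
time_s: 9.7
ee_pos: [521.0, 102.7, 199.5]
eef_rot: [-0.0, 0.58, 0.815, 0.003]
contact_force: [0.2, -0.2, -1.0]
finger_gap: 88.1
time_s: 10.07
ee_pos: [505.9, 194.9, 196.9]
eef_rot: [-0.001, 0.429, 0.903, 0.001]
contact_force: [0.4, -1.4, 1.1]
finger_gap: 88.0
time_s: 10.45
ee_pos: [492.6, 288.3, 197.1]
eef_rot: [-0.001, 0.36, 0.933, 0.001]
contact_force: [0.0, -0.1, 0.5]
finger_gap: 88.3
time_s: 10.95
ee_pos: [481.4, 376.7, 196.7]
eef_rot: [0.001, 0.363, 0.932, -0.002]
contact_force: [0.4, -0.2, 0.4]
finger_gap: 88.0
tang [[538.3  25.7  45. ]
 [537.3 -21.3  45. ]
 [527.2 -21.1  45. ]
 [528.3  26.   45. ]]
dock yaw deg 88.45
[533.45008969   3.68303006] [-0.05348734 -0.99856853] -93.06606210367221
```

View pics/t3.png

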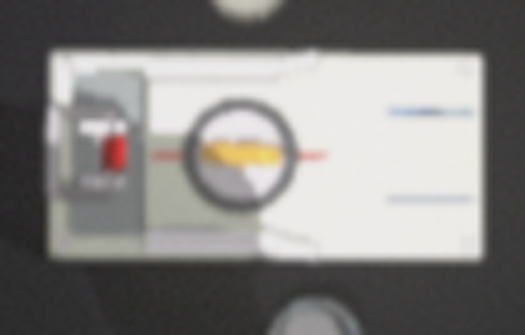

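The tang now lies along the red marks (row 155, centre (243,153)). Next I lower onto the canister's grip plate and close.

```bash
python3 -m creep '[[[-1,-0.016,0.02,-0.3,0,0,0],[-1,-0.016,0.02,-0.6,0,0,0],[-1,-0.016,0.02,-0.72,0,0,0],[-1,-0.016,0.02,-0.79,0,0,0],[0,-0.016,0.02,-0.79,0,0,0],[1,-0.016,0.02,-0.79,0,0,0],[1,-0.016,0.02,-0.79,0,0,0],[1,-0.016,0.02,-0.79,0,0,0]]]'; python3 -m creep '[[[1,0,0,0,0,0,0],[1,0,0,0,0,0,0],[1,0,0,0,0,0,0],[1,0,0,0,0,0,0]]]'
```

```text
time_s: 12.0
ee_pos: [478.6, 382.4, 103.6]
eef_rot: [0.0, 0.362, 0.932, 0.0]
contact_force: [0.3, -0.2, 0.2]
finger_gap: 50.5
time_s: 12.5
ee_pos: [477.3, 380.8, 102.9]
eef_rot: [-0.0, 0.362, 0.932, -0.002]
contact_force: [-3.7, -4.5, 3.1]
finger_gap: 13.8
```

```bash
python3 -m creep '[[[1,0,0,0.3,0,0,0],[1,0,0,0.65,0,0,0],[1,0,0,1,0,0,0],[1,0,0,1,0,0,0]]]'
python3 -m creep '[[[1,0.03,-0.28,0.2,0,0,0],[1,0.06,-0.56,0.4,0,0,0.02],[1,0.082,-0.84,0.4,0,0,0.03],[1,0.082,-0.84,0.4,0,0,0.03]]]'
python3 -m creep '[[[1,0.03,-0.28,0,0,0,0.01],[1,0.06,-0.56,0,0,0,0.02],[1,0.082,-0.84,0,0,0,0.03],[1,0.082,-0.84,0,0,0,0.03]]]'
python3 -m creep '[[[1,0.03,-0.28,0,0,0,0.01],[1,0.06,-0.56,0,0,0,0.02],[1,0.082,-0.84,0,0,0,0.03],[1,0.082,-0.84,0,0,0,0.03]]]'
python3 -m creep '[[[1,0.03,-0.28,0,0,0,0.01],[1,0.06,-0.56,0,0,0,0.02],[1,0.082,-0.84,0,0,0,0.024],[1,0.082,-0.84,0,0,0,0.024]]]'
python3 -m creep '[[[1,0.03,-0.28,0,0,0,0],[1,0.06,-0.56,0,0,0,0],[1,0.082,-0.84,0,0,0,0],[1,0.082,-0.84,0,0,0,0]]]'
```

```text
time_s: 13.0
ee_pos: [479.4, 383.9, 225.2]
eef_rot: [0.001, 0.362, 0.932, 0.003]
contact_force: [0.6, 1.5, -6.9]
finger_gap: 13.7
time_s: 13.5
ee_pos: [488.6, 275.2, 267.7]
eef_rot: [-0.001, 0.275, 0.961, -0.004]
contact_force: [-0.3, 1.1, -7.0]
finger_gap: 13.7
time_s: 14.0
ee_pos: [497.7, 175.8, 268.1]
eef_rot: [-0.002, 0.183, 0.983, -0.003]
contact_force: [-1.0, 0.5, -6.2]
finger_gap: 13.8
time_s: 14.5
ee_pos: [507.4, 76.2, 268.7]
eef_rot: [-0.002, 0.09, 0.996, -0.002]
contact_force: [-1.1, 0.3, -7.3]
finger_gap: 13.6
time_s: 15.0
ee_pos: [517.5, -23.7, 269.2]
eef_rot: [-0.001, 0.014, 1.0, -0.001]
contact_force: [-0.7, 0.6, -7.4]
finger_gap: 13.6
time_s: 15.5
ee_pos: [527.5, -123.9, 269.5]
eef_rot: [-0.001, 0.014, 1.0, -0.0]
contact_force: [-0.1, -0.4, -5.9]
finger_gap: 13.4
```

```bash
python3 -m creep '[[[1,0,0,-0.3,0,0,0],[1,0,0,-0.6,0,0,0],[1,0,0,-0.885,0,0,0],[1,0,0,-0.885,0,0,0],[1,0,0,-0.885,0,0,0]]]'
python3 - <<'E'
from dk import *
p,d=save('top','t4',(205,160,345,270),5); s,_=save('side','s4',(220,120,370,270),4)
print(ctrl.get_state()['ee_pos'])
for n,I,b in(('top',p,(255,200,330,250)),('side',s,(230,120,360,250))):
    print(n); blobs(mask(I,(3,140,120),(16,255,255),b),n,161-103+56,3)
E
```

```text
time_s: 16.12
ee_pos: [528.8, -120.1, 166.0]
eef_rot: [0.001, 0.011, 1.0, 0.001]
contact_force: [0.3, 0.6, -6.6]
finger_gap: 13.9
[ 528.963884   -120.87677362  166.51733194]
top
side
   [333.6 158.6] 114 [ 541.7 -288.6  114. ]
   [287.1 195.2] 54 [532.  -52.9 114. ]
```

View pics/t4.png

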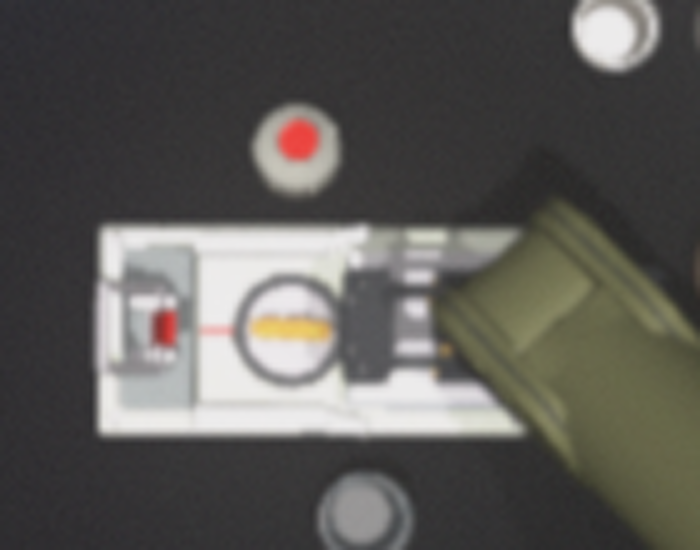

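View pics/s4.png

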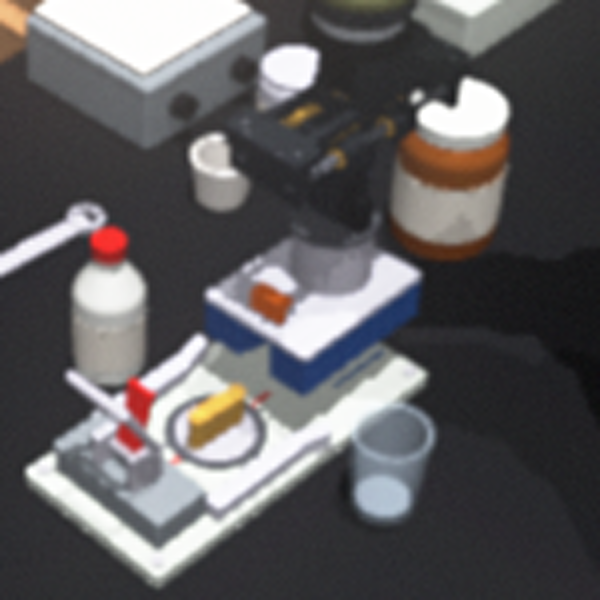

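The side view shows the keeper at (270,303) in the crop, with the slot facing the tang. The top view shows the tang aligned and the way clear. The keeper reads about 2.4 mm off the dock axis, so I correct x by -2.4 and lower.

```bash
python3 -m creep '[[[1,-0.02,-0.04,-0.15,0,0,0],[1,-0.02,-0.04,-0.28,0,0,0],[1,-0.02,-0.04,-0.35,0,0,0],[1,-0.02,-0.04,-0.39,0,0,0],[1,-0.02,-0.04,-0.39,0,0,0],[1,-0.02,-0.04,-0.39,0,0,0]]]'
python3 - <<'E'
from dk import *
s,_=save('side','s5',(230,140,350,260),5); print(ctrl.get_state()['ee_pos'],ctrl.get_state()['contact_force'])
blobs(mask(s,(3,140,120),(16,255,255),(230,170,300,250)),'side',71,3)
E
```

```text
time_s: 16.98
ee_pos: [525.7, -126.1, 119.4]
eef_rot: [0.001, 0.012, 1.0, -0.0]
contact_force: [-3.5, -0.4, 6.1]
finger_gap: 13.8
[ 525.71188078 -126.15340101  119.35331927] [-3.15162413  0.6894538   4.54294718]
   [287.6 205.8] 53 [529.1 -55.7  71. ]
```

View pics/s5.png

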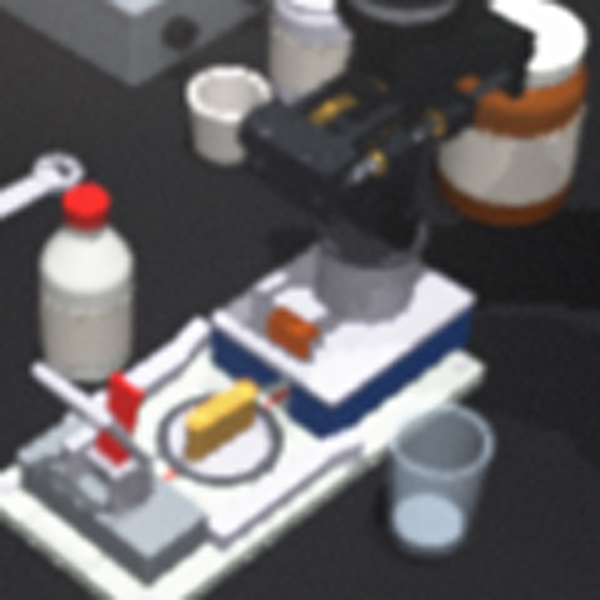

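It is on the plate and lined up, with the slot mouth (275,395 in the crop) facing the tang. I ease the pressure and slide in.

```bash
python3 -m creep '[[[1,0,0,0.008,0,0,0],[1,0.001,0.05,0.008,0,0,0],[1,0.002,0.1,0.008,0,0,0],[1,0.004,0.15,0.008,0,0,0],[1,0.005,0.2,0.008,0,0,0],[1,0.007,0.25,0.008,0,0,0],[1,0.008,0.3,0.008,0,0,0]]]'; python3 -m creep '[[[1,0.001,0.05,0,0,0,0],[1,0.002,0.1,0,0,0,0],[1,0.004,0.15,0,0,0,0],[1,0.006,0.2,0,0,0,0],[1,0.007,0.25,0,0,0,0]]]'
```

```text
time_s: 17.9
ee_pos: [526.4, -90.4, 119.3]
eef_rot: [0.0, 0.012, 1.0, -0.0]
contact_force: [0.2, -1.5, 3.6]
finger_gap: 13.9
time_s: 18.52
ee_pos: [527.2, -60.4, 119.3]
eef_rot: [0.0, 0.012, 1.0, -0.0]
contact_force: [-0.5, -2.1, 5.3]
finger_gap: 13.8
```

Forces are low. I continue toward home, about 43 mm more, ending with a slight push.

```bash
python3 -m creep '[[[1,0.001,0.06,0,0,0,0],[1,0.003,0.12,0,0,0,0],[1,0.005,0.18,0,0,0,0],[1,0.007,0.24,0,0,0,0],[1,0.009,0.3,0,0,0,0],[1,0.009,0.33,0,0,0,0],[1,0.009,0.33,0,0,0,0]]]'; python3 -m creep '[[[1,0,0.02,0,0,0,0],[1,0,0.04,0,0,0,0],[1,0,0.06,0,0,0,0],[1,0,0.06,0,0,0,0]]]'
```

```text
time_s: 19.4
ee_pos: [528.1, -20.0, 119.3]
eef_rot: [0.0, 0.011, 1.0, 0.001]
contact_force: [-0.5, -1.3, 5.2]
finger_gap: 13.8
time_s: 19.9
ee_pos: [528.0, -19.2, 119.4]
eef_rot: [-0.0, 0.014, 1.0, -0.005]
contact_force: [-1.3, -13.0, 12.5]
finger_gap: 13.8
```

Home contact: stopped at y -19.2 against 13 N. I relax, release, rise and look.

```bash
python3 -m creep '[[[1,0,-0.035,0,0,0,0],[1,0,-0.035,0,0,0,0],[0,0,-0.035,0,0,0,0],[-1,0,-0.035,0,0,0,0],[-1,0,-0.035,0,0,0,0],[-1,0,-0.035,0,0,0,0],[-1,0,-0.035,0.3,0,0,0],[-1,0,-0.035,0.6,0,0,0],[-1,0,-0.035,0.6,0,0,0]]]'
python3 -m creep '[[[0,0.014,0.4,0,0,0,0],[1,0.028,0.8,0,0,0,0],[1,0.028,0.8,0,0,0,0]]]'
python3 -m creep '[[[1,0.014,0.4,0,0,0,0],[1,0.028,0.7,0,0,0,0],[1,0.028,0.7,0,0,0,0],[1,0.028,0.7,0,0,0,0]]]'
python3 - <<'E'
from dk import *
s,ds=save('side','s6',(220,140,340,260),5); p,d=save('top','t6')
st=ctrl.get_state(); print(st['ee_pos'],w2d(st['ee_pos']),st['q'].round(2))
print('keeper side'); blobs(mask(s,(3,140,120),(16,255,255),(230,170,300,250)),'side',71,3)
print('keeper top'); blobs(mask(p,(3,140,120),(16,255,255),(215,200,300,250)),'top',71,2)
E
```

```text
time_s: 21.02
ee_pos: [529.6, -17.2, 193.4]
eef_rot: [0.002, 0.012, 1.0, 0.001]
contact_force: [0.1, 0.1, -0.8]
finger_gap: 81.7
time_s: 21.4
ee_pos: [530.8, 82.9, 190.9]
eef_rot: [-0.0, 0.008, 1.0, 0.002]
contact_force: [-0.4, -0.8, 1.0]
finger_gap: 56.0
time_s: 21.9
ee_pos: [534.6, 159.9, 190.1]
eef_rot: [-0.001, 0.013, 1.0, -0.001]
contact_force: [-0.4, -0.0, -0.2]
finger_gap: 16.1
[534.83127076 159.63714648 190.38806279] [156.12955059   2.39280041] [ 0.13  0.81 -0.9   1.8   0.78  0.94  0.42]
keeper side
   [262.4 223.3] 63 [532.2  50.1  71. ]
keeper top
   [248.9 224.3] 15 [537.2  49.1  71. ]
```

View pics/s6.png

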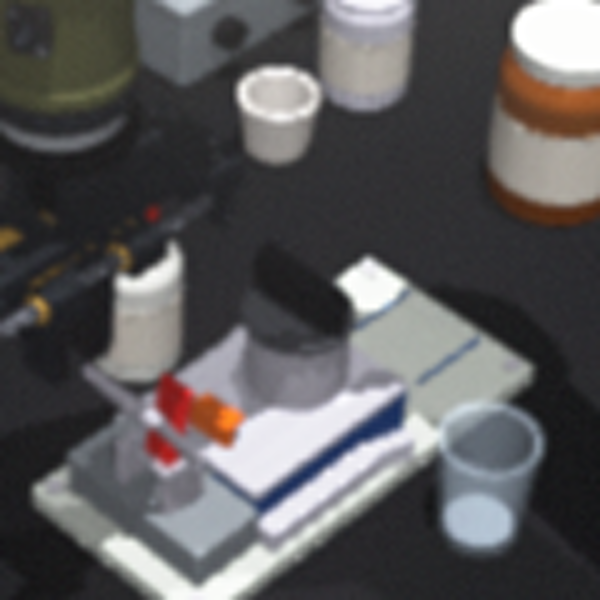

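The canister is flat against the stop. The keeper is at (215,417) in the crop, at y of about 49.5 in both views, and the bail leans back with its crossbar end at (85,367). Next, the bail.

```bash
python3 -m creep '[[[1,0.02,0,-0.25,0,0,0],[1,0.02,0,-0.45,0,0,0],[1,0.02,0,-0.55,0,0,0],[1,0.02,0,-0.55,0,0,0]]]'; python3 -m creep '[[[1,0,-0.08,0,0,0,0],[1,-0.002,-0.16,0,0,0,0],[1,-0.004,-0.24,0,0,0,0],[1,-0.006,-0.32,0,0,0,0],[1,-0.01,-0.4,0,0,0,0],[1,-0.012,-0.48,0,0,0,0],[1,-0.015,-0.55,0,0,0,0],[1,-0.015,-0.6,0,0,0,0],[1,-0.015,-0.6,0,0,0,0]]]'
python3 - <<'E'
from dk import *
save('side','s7',(220,140,340,260),5); save('top','t7')
E
```

```text
time_s: 22.5
ee_pos: [537.0, 161.0, 124.6]
eef_rot: [-0.001, 0.012, 1.0, -0.0]
contact_force: [-0.2, 0.8, -0.4]
finger_gap: 0.4
time_s: 23.62
ee_pos: [535.4, 89.4, 125.0]
eef_rot: [-0.0, 0.012, 1.0, -0.0]
contact_force: [-0.1, 0.9, -0.6]
finger_gap: 0.1
```

View pics/s7.png

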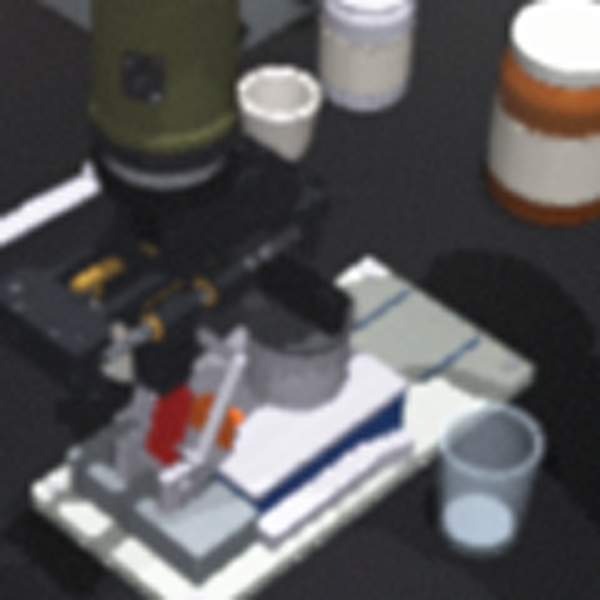

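The bail is past upright: its arm runs from (190,480) to (235,345) in the crop, toward the canister. I raise, step back clear of it, and check numerically where it fell.

```bash
sed -i 's/^O=.*; TH/O=np.array([533.1,1.0]); TH/' dk.py; cat > bail.py <<'E'
from dk import *
import sys
for n in('side','top'):
    p,d=save(n,sys.argv[1]+n); P=pts(n,d).reshape(-1,3); D=np.c_[w2d(P),P[:,2]]
    a=D[(D[:,2]<160)&(D[:,2]>20)]
    for y0,y1 in((20,33),(-33,-20)):
        k=a[(a[:,1]>y0)&(a[:,1]<y1)&(a[:,0]>12)&(a[:,0]<120)&(a[:,2]>58)]
        print(n,y0,[(int(lo),len(q),q[:,2].max().round(),np.median(q[:,2]).round()) for lo in range(12,120,9) for q in [k[(k[:,0]>=lo)&(k[:,0]<lo+9)]] if len(q)])
    h=cv2.cvtColor(p,cv2.COLOR_RGB2HSV).reshape(-1,3); r=((h[:,0]<5)|(h[:,0]>175))&(h[:,1]>140)&(h[:,2]>60)
    k=D[r&(abs(D[:,1])<25)&(D[:,0]>40)&(D[:,0]<170)&(D[:,2]<140)]; 
    if len(k): print(n,'red x',k[:,0].min().round(),k[:,0].max().round(),'z',k[:,2].min().round(),k[:,2].max().round(),len(k))
E
python3 -m creep '[[[1,0,0,0.1,0,0,0],[1,0,0,0.3,0,0,0],[1,0,-0.15,0.3,0,0,0],[1,-0.008,-0.33,0.3,0,0,0],[1,-0.008,-0.33,0.3,0,0,0],[1,-0.008,-0.33,0.3,0,0,0]]]'; python3 bail.py b1
```

```text
time_s: 24.48
ee_pos: [534.3, 50.6, 160.9]
eef_rot: [-0.0, 0.012, 1.0, 0.0]
contact_force: [-0.3, 0.4, 0.2]
finger_gap: 0.5
side 20 [(21, 8, np.float64(66.0), np.float64(62.0)), (30, 5, np.float64(68.0), np.float64(64.0)), (39, 8, np.float64(71.0), np.float64(69.0)), (48, 8, np.float64(75.0), np.float64(69.0)), (57, 7, np.float64(80.0), np.float64(70.0)), (66, 7, np.float64(80.0), np.float64(77.0)), (75, 12, np.float64(85.0), np.float64(79.0)), (84, 16, np.float64(87.0), np.float64(79.0)), (93, 12, np.float64(75.0), np.float64(66.0)), (102, 5, np.float64(74.0), np.float64(69.0))]
side -33 [(21, 8, np.float64(66.0), np.float64(63.0)), (30, 5, np.float64(66.0), np.float64(65.0)), (39, 1, np.float64(66.0), np.float64(66.0)), (66, 2, np.float64(81.0), np.float64(80.0)), (75, 5, np.float64(85.0), np.float64(79.0)), (84, 9, np.float64(87.0), np.float64(83.0)), (93, 1, np.float64(71.0), np.float64(71.0)), (102, 2, np.float64(74.0), np.float64(72.0))]
side red x 74.0 92.0 z 67.0 120.0 95
top 20 []
top -33 []
```

The bail lies from (87,84) down to about (22,63) behind the keeper, as it should. I lower between the body and the lever, then push the lever over.

```bash
python3 -m creep '[[[1,0,0,-0.2,0,0,0],[1,0,0,-0.4,0,0,0],[1,0,0,-0.52,0,0,0],[1,0,0,-0.52,0,0,0]]]'; python3 -m creep '[[[1,0.002,0.1,0.017,0,0,0],[1,0.004,0.2,0.04,0,0,0],[1,0.006,0.29,0.04,0,0,0],[1,0.008,0.367,0.025,0,0,0],[1,0.01,0.425,-0.01,0,0,0],[1,0.012,0.475,-0.05,0,0,0],[1,0.013,0.517,-0.1,0,0,0],[1,0.014,0.55,-0.158,0,0,0],[1,0.014,0.55,-0.158,0,0,0]]]'; python3 bail.py b2
```

```text
time_s: 25.08
ee_pos: [533.9, 50.8, 98.0]
eef_rot: [-0.001, 0.011, 1.0, -0.0]
contact_force: [0.3, -0.4, 0.9]
finger_gap: 0.5
time_s: 26.2
ee_pos: [535.7, 116.5, 79.0]
eef_rot: [-0.001, 0.012, 1.0, -0.0]
contact_force: [0.2, 0.2, -0.3]
finger_gap: 0.5
side 20 [(12, 1, np.float64(58.0), np.float64(58.0)), (21, 1, np.float64(60.0), np.float64(60.0)), (30, 16, np.float64(160.0), np.float64(150.0)), (39, 16, np.float64(159.0), np.float64(64.0)), (48, 9, np.float64(160.0), np.float64(64.0)), (57, 10, np.float64(159.0), np.float64(65.0)), (66, 12, np.float64(158.0), np.float64(67.0)), (75, 14, np.float64(159.0), np.float64(68.0)), (84, 18, np.float64(159.0), np.float64(70.0)), (93, 16, np.float64(157.0), np.float64(72.0)), (102, 19, np.float64(160.0), np.float64(147.0)), (111, 9, np.float64(160.0), np.float64(72.0))]
side -33 [(39, 4, np.float64(65.0), np.float64(62.0)), (48, 6, np.float64(66.0), np.float64(64.0)), (57, 7, np.float64(68.0), np.float64(65.0)), (66, 1, np.float64(65.0), np.float64(65.0))]
side red x 97.0 147.0 z 67.0 89.0 63
top 20 []
top -33 []
```

```bash
python3 -m creep '[[[1,0.002,0.067,-0.058,0,0,0],[1,0.003,0.133,-0.083,0,0,0],[1,0.005,0.2,-0.108,0,0,0],[1,0.005,0.2,-0.142,0,0,0],[1,0.005,0.2,-0.175,0,0,0],[1,0.005,0.2,-0.2,0,0,0],[1,0.005,0.2,-0.2,0,0,0]]]'; python3 bail.py b3
```

```text
time_s: 27.18
ee_pos: [536.6, 139.9, 55.4]
eef_rot: [-0.0, 0.012, 1.0, -0.0]
contact_force: [-1.5, -0.7, 0.2]
finger_gap: 0.7
side 20 [(21, 1, np.float64(59.0), np.float64(59.0)), (39, 7, np.float64(159.0), np.float64(65.0)), (48, 18, np.float64(156.0), np.float64(64.0)), (57, 27, np.float64(157.0), np.float64(129.0)), (66, 20, np.float64(159.0), np.float64(138.0)), (75, 28, np.float64(159.0), np.float64(103.0)), (84, 23, np.float64(159.0), np.float64(75.0)), (93, 28, np.float64(159.0), np.float64(75.0)), (102, 25, np.float64(159.0), np.float64(133.0)), (111, 27, np.float64(160.0), np.float64(142.0))]
side -33 [(39, 1, np.float64(60.0), np.float64(60.0)), (48, 2, np.float64(159.0), np.float64(109.0)), (57, 1, np.float64(159.0), np.float64(159.0))]
side red x 96.0 145.0 z 46.0 68.0 61
top 20 []
top -33 []
```

```bash
python3 -m creep '[[[1,0,0,-0.025,0,0,0],[1,0,0,-0.05,0,0,0],[1,0,0,-0.05,0,0,0]]]'; python3 bail.py b4 | grep red
```

```text
time_s: 27.65
ee_pos: [537.2, 140.4, 53.4]
eef_rot: [0.002, 0.012, 1.0, -0.001]
contact_force: [-5.6, -5.3, 31.5]
finger_gap: 0.7
side red x 96.0 146.0 z 49.0 71.0 62
```

There is a hard stop at 31 N, so the lever is shut. I retract well clear and take the final look.

```bash
python3 -m creep '[[[1,0,0,0.3,0,0,0],[1,0,0,0.7,0,0,0],[1,0,0,1,0,0,0],[1,0,0,1,0,0,0]]]'; python3 -m creep '[[[1,-0.3,0.3,0.3,0,0,0],[1,-0.6,0.6,0.4,0,0,0],[1,-0.9,0.9,0.4,0,0,0],[1,-0.9,0.9,0.4,0,0,0]]]'; python3 -m creep '[[[1,-0.3,0.4,0,0,0,0],[1,-0.3,0.8,0,0,0,0],[1,-0.3,0.8,0,0,0,0],[1,-0.3,0.8,0,0,0,0]]]'; python3 bail.py b5; python3 - <<'E'
from dk import *
a,_=loadn('b5side'); b,_=loadn('b5top')
A=cv2.resize(a[165:265,220:320],None,fx=4,fy=4,interpolation=cv2.INTER_CUBIC); B=cv2.resize(b[170:270,210:310],None,fx=4,fy=4,interpolation=cv2.INTER_CUBIC)
cv2.imwrite('pics/fin.png',np.hstack([A,B])[...,::-1])
p0,_=loadn('top0'); print('keeper'); blobs(mask(b,(3,140,120),(16,255,255),(215,200,300,250)),'top',71,2)
P=pts('top',loadn('b5top')[1]).reshape(-1,3); D=np.c_[w2d(P),P[:,2]]; k=D[(abs(D[:,0]+20)<50)&(abs(D[:,1])<50)]
L=k[(k[:,2]>102)&(k[:,2]<117)]; print('lid',L.min(0),L.max(0)); G=k[(k[:,2]>130)&(k[:,2]<150)]; print('grip',len(G),G.mean(0) if len(G) else '')
E
```

```text
time_s: 28.25
ee_pos: [538.2, 141.3, 172.4]
eef_rot: [0.003, 0.012, 1.0, 0.001]
contact_force: [0.6, -0.2, -0.8]
finger_gap: 0.4
time_s: 28.75
ee_pos: [425.6, 251.3, 217.7]
eef_rot: [-0.001, 0.008, 1.0, 0.001]
contact_force: [0.1, -1.2, -0.4]
finger_gap: 0.5
time_s: 29.25
ee_pos: [393.3, 342.5, 216.5]
eef_rot: [-0.0, 0.013, 1.0, -0.001]
contact_force: [-0.8, -1.1, -0.2]
finger_gap: 0.3
side 20 [(12, 1, np.float64(60.0), np.float64(60.0)), (30, 1, np.float64(60.0), np.float64(60.0)), (39, 8, np.float64(64.0), np.float64(62.0)), (48, 8, np.float64(64.0), np.float64(61.0)), (57, 8, np.float64(65.0), np.float64(62.0)), (66, 6, np.float64(64.0), np.float64(61.0)), (75, 11, np.float64(74.0), np.float64(65.0)), (84, 6, np.float64(79.0), np.float64(63.0)), (93, 3, np.float64(63.0), np.float64(60.0))]
side -33 [(12, 1, np.float64(59.0), np.float64(59.0)), (39, 6, np.float64(65.0), np.float64(63.0)), (48, 6, np.float64(65.0), np.float64(63.0)), (57, 9, np.float64(64.0), np.float64(60.0)), (66, 1, np.float64(64.0), np.float64(64.0))]
side red x 120.0 147.0 z 48.0 58.0 30
top 20 [(12, 1, np.floa
[... 559 characters left out ...]
), np.float64(60.0)), (21, 3, np.float64(62.0), np.float64(60.0)), (30, 3, np.float64(61.0), np.float64(60.0)), (39, 4, np.float64(64.0), np.float64(62.0)), (48, 9, np.float64(68.0), np.float64(62.0)), (57, 6, np.float64(64.0), np.float64(60.0)), (66, 6, np.float64(63.0), np.float64(60.0)), (75, 7, np.float64(74.0), np.float64(60.0)), (84, 9, np.float64(79.0), np.float64(61.0)), (93, 10, np.float64(76.0), np.float64(64.0)), (102, 6, np.float64(75.0), np.float64(61.0)), (111, 6, np.float64(69.0), np.float64(63.0))]
top red x 101.0 157.0 z -10.0 68.0 111
keeper
lid [-49.80250743 -32.75529874 102.37348408] [ 15.03172363  31.94146549 116.99809753]
grip 86 [-17.43104715  -0.4984168  138.89076745]
```

View pics/fin.png

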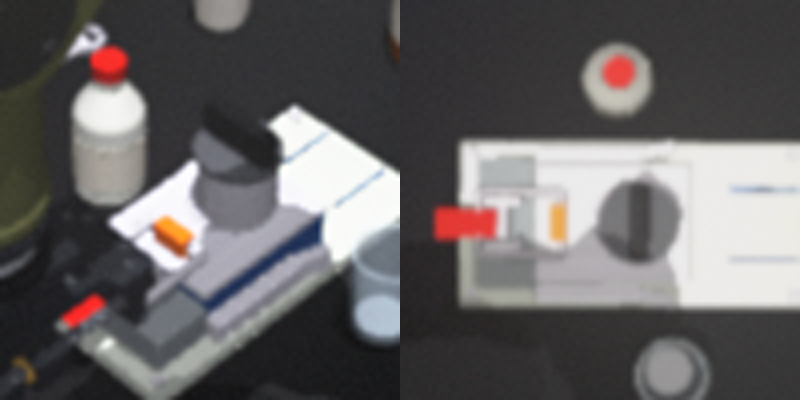

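The final view shows the red lever lying down past the stop at (465,223), and the bail arms running to a crossbar behind the orange keeper at (558,223). The canister is upright and home, and the bottle and beaker stand where they were. I hand the job in.

```bash
python3 -c "
from workcell import ctrl
print(ctrl.job_done(), ctrl.get_state()['time_s'])"
```

```text
the job is handed in; nothing more can be done
the job is handed in; nothing more can be done
```

The canister is loaded and latched in the dock, and I handed the job in after about 29 s on the robot's clock.

1. **Tang:** I turned it in line with the red marks by closing the jaws on it twice, at 50° and then square to the dock. The camera then read it at 88.75° against the dock's 88.45°.
2. **Canister:** I carried it over upright and slid it over the tang until it met the back stop, where I felt about 13 N.
3. **Bail and lever:** I tipped the bail over and it fell behind the keeper. I then pressed the lever down to its hard stop, with 31 N at the end.

**Last checks:**
- **Lever:** it stayed down after the arm left, with its tip at about z 48 mm against 47 mm expected when shut.
- **Bail:** its crossbar is drawn up behind the keeper.
- **Canister:** it is upright, with its grip plate's top at about z 139 mm against 140 mm expected.
- **Bystanders:** the bottle and beaker stand unmoved in the last picture. I did not re-measure the jar, crucible, wrench, reagent bottle or can, but the arm never came near them at low height.

**Disagreement:** my estimates of the hub's y position ranged from 0.7 to 3.7 mm, so the canister's measured position along the dock is only good to about 3 mm. That it is fully home rests on the contact with the stop and the bail hooking on. The last colour search for the keeper in the top view found nothing, so I judged the keeper by eye there.

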